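Seat the keyed shaft in the machine pulley and hold it home

TASK

Lift the keyed steel shaft out of its wooden stand and push it, tip first, into the bore of the pulley hub, turning it until its key slips into the keyway. Keep pushing against the ejector spring until the collar sits fully home on the hub, and finish still gripping the shaft and holding it pressed down there (let go and the spring lifts it out again). Leave the glue bottle, tin, hammer and wood offcut where they are.

Things in the scene. Friction and masses are not known exactly. Their poses are not given: they have to be found in the camera images.
- shaft: loose upright steel shaft, 0.4 kg, its collar resting on the stand. Origin: on the axis at the collar's underside; z up, +x towards the key. Below: 24 mm round, 45 mm long, last 11 mm tapering to 12 mm. Brass key 8 mm wide, out to 17.5 mm from the axis, from the collar to 24 mm below the origin; the lowest 21 mm are plain round. Collar 48 mm diameter, 8 mm high, square head above it
- shaft_head (a point): centre of the top of the shaft's dark square head, 50 mm above the shaft's origin; axes as the shaft. The head is 26 x 26 mm, 42 mm high, sides parallel to x and y: the place to grip. Red dashes on its top and on the collar point towards the key
- stand: fixed dark wooden block 90 x 90 x 60 mm high with an upright 38 mm blind hole, 55 mm deep, in its top centre that holds the shaft loosely. Origin: centre of its underside on the bench
- flange: fixed blue round flange, 150 mm diameter, 12 mm high, on the bench; origin: centre of its underside, +x to the white index dash on its rim. It carries an aluminium pulley of two steps (124 and 88 mm diameter, top at 38 mm) with a steel hub, 60 mm diameter, up to 70 mm. The pulley is braked and turns only under more than 0.5 N m
- bore_mouth (a point): centre of the 26.4 mm bore at the hub's flat top, 70 mm above the bench, axis vertical, axes as the flange. The key rests on this face, shaft origin 24 mm above it, until it meets the keyway. Fully home, the shaft's origin is at this point
- keyway_nominal (a point): NOMINAL middle of the keyway at the hub's top, 16 mm from the bore's centre along the flange's +x. The real keyway (11 mm wide, out to 20 mm from the axis, open at the top) points up to 20 degrees either side of this, differently each time: turn the shaft to and fro with light pressure to find it, or see it from above, in line with the red dash on the pulley's small step
- ejector (a joint): travel in m, downward, of the 18 mm brass spring ejector in the bore: 0 at rest, top 28 mm below the bore mouth; 0.017 with the shaft fully home. It pushes up with 3 N plus 0.5 N per mm of travel, about 11.5 N at home, more than the shaft weighs
- glue: bystander: white glue bottle, 52 mm diameter, 130 mm high, standing; origin at the centre of its underside
- tin: bystander: flat yellow wax tin, 60 mm diameter, 28 mm high; origin at the centre of its underside
- hammer: bystander: hammer lying on the bench near the work, its handle along its own x axis; origin between the ends of the tool, at bench level
- offcut: bystander: wood offcut 100 x 60 x 35 mm; origin at the centre of its underside
Not all that is in view belongs to the job. Leave any blue look-alike of the shaft alone.

How it is judged:
By the outcome, as a careful person would: the job done as asked, in the order asked, and still so for the second after the job is handed in, while the arm keeps its last pose, push and grip.
It also fails if it takes over 58 s, if anything falls off the work surface, if the arm or the gripper's body presses on something with over 40 N, if the wrist force passes 120 N, or if a joint passes its speed limit or range.

ROBOT

A 7-joint arm with a two-finger parallel gripper is mounted at the origin on the work surface. World frame = base frame: x ahead of the robot, y to its left, z up, the work surface at z = 0. Lengths are in m, angles in degrees, forces in N, time in s.
With the tool pointing down it reaches from about 0.4 to 0.85 m from the base axis. Payload 4.5 kg.
Tool frame: the origin (TCP) lies between the finger pads; the fingertips stand 14 mm ahead of it and the grasp point (between the pads) lies 5 mm behind it; z points along the fingers, y is the direction in which the jaws open and shut (so a half turn about z gives the same grasp; the last joint's range is limited). The gripper opens to 88 mm and grips with 3 to 60 N. Pads are 18 mm wide; open, the fingers measure 123 mm over their backs; the gripper's body (75 mm by 187 mm) begins 45 mm behind the grasp point.
Start: joints at [-66.131, 39.483, -11.15, 89.685, 9.013, 51.709, -12.324], TCP at [0.233, 0.58, 0.253] pointing down, gripper open.
Joint ranges: [-172.22, 172.22], [-26.19, 119.32], [-84.43, 86.54], [7.71, 146.69], [-57.33, 237.33], [2.42, 119.75], [-152.13, 152.13]. Speed limits (degrees/s): [147.25, 147.25, 180, 180, 180, 180, 180].

INTERFACE

Orientations are given as a 3x3 rotation matrix whose columns are the frame's x, y, z axes.
In Python, from plant import env, cams gives the robot as it stands.
- The arm moves only by the shell command python3 -m jog 'ROWS' [FORCE]. ROWS is text: rows parted by semicolons, each of 7 numbers parted by spaces: the turn, a rotation vector about the tool's x, y, z in units of 5 degrees (1.0 is 5 degrees), then the shift along the tool's x, y, z in cm, then the opening in per cent of the stroke, from 0 (shut) to 100 (fully open). A call has 1 to 10 rows; each row is the pose to reach, as a shift and turn from the pose commanded when the call began, along the tool's axes at that moment; what a row does not reach only later rows make up. A row lasts 1/10 s, in which the tool goes at most 50 mm and 8.59 degrees, less where a joint would pass 70% of its speed; a pose out of reach is approached as far as the arm can. A call with a gripper value outside its range is refused whole. The fingers move at their own pace and stop on an object; FORCE is the grip in N (left out, the last holds). Time passes only in rows, so rows that repeat a pose let the fingers close. It gives the time, the measured TCP pose, the force and the opening at its end, in the units of the state.
- env.observe(): the state, without advancing time (a new reading comes with each control period).
- cams.read_camera(name): name is "scene" or "top" or "wrist"; returns (picture, depth): 480x640x3 uint8, red, green, blue; 480x640 float32, m along the optical axis (not along the pixel's ray), 0 where there is no reading.
- cams.camera_model(name): a dict with "K" (3x3 intrinsics, pixels), "extrinsics" (4x4, takes a point from camera to world coordinates). Camera axes: x right, y down, z forward; pixel columns grow to the right and rows downward; lengths in m; the calibration is good to about 2 mm. A picture is of the moment at which its call begins: read the wrist's pose just before it. camera_model takes no time and is no camera call; for the wrist camera it gives the pose at the moment of the call.
- env.job_done(): hands the job in, once; it reports no verdict.
Trained networks look in the newest picture that a camera, given by its name, has taken for a name from the list of things; names that differ only in an ending like _2 or _b are one class to them, and where a whole thing is asked for, a point or a joint stands for the part that bears it (a point fixed in the world has none). Each returns a list of dicts, best first, with "score" (0 to 1); they miss things now and then, are a little off and sometimes report something else, mostly with a low value. They report only what shows in the picture. A call takes as long as a camera call. They do not tell look-alikes from the thing itself.
- cams.trace(camera, label): "region" (480x640 bool, what is visible of it) and "rect" ([left, top, right, bottom] in pixels, round what is visible of it).
The state is a dict: "time": time; "joint_pos": joint angles; "joint_velocities": joint speeds; "tau": joint torques, N m; "eef_pos": TCP position; "orientation": TCP orientation; "force": force on the tool from outside, world axes, zero at the start; "moment": the same for the moment, N m; "grip_width": finger opening in m.
Only numpy, scipy, OpenCV 4.12 (cv2) and the standard library are available. Lean on these libraries where they do the work, as an engineer would, in place of code of your own. Each camera call takes 0.05 s, during which the arm holds its last target. There are 200 camera calls.

## Working session

There is one attempt and no reset: what is moved stays moved. The work goes in short steps, Python scripts to look and compute and a shell command to move; the robot and the scene stay as the last step left them, time stands still between calls to the robot, and variables do not carry over. Pictures are saved under pics/ and viewed, about 8 in all and at most 12, crops included, and the job is handed in when it is done.

```bash
mkdir -p pics; ls
python3 - <<'E'
from plant import env,cams
import cv2,numpy as np
s=env.observe(); print(s)
for n in("scene","top"):
    p,d=cams.read_camera(n); cv2.imwrite(f"pics/{n}0.png",p[:,:,::-1]); np.savez(f"{n}0.npz",p=p,d=d,**cams.camera_model(n)); print(cams.camera_model(n))
E
```

```text
pics
{'time': 0.0, 'joint_pos': array([-66.13228451,  39.53144722, -11.14440763,  89.74381833,
         9.01302942,  51.70708531, -12.32352905]), 'joint_velocities': array([-0.15833247, -0.02573139,  0.06632059,  0.06593295, -0.00666402,
        0.01766246,  0.0351862 ]), 'tau': array([-4.80202671e-04, -5.27578318e+01, -1.26729213e+00, -1.53432173e+01,
       -5.26104087e-02,  6.38855170e-03,  1.61770677e-04]), 'eef_pos': array([0.23326139, 0.57921071, 0.25193361]), 'orientation': array([[-9.27668900e-01,  3.73403444e-01, -5.28468430e-04],
       [ 3.73403794e-01,  9.27667403e-01, -1.67245601e-03],
       [-1.34257899e-04, -1.74881755e-03, -9.99998462e-01]]), 'force': array([ 0.18743665, -0.20904295, -0.64716802]), 'moment': array([-0.04299912,  0.02965105, -0.01193905]), 'grip_width': 0.08818303733815878}
{'K': array([[568.34642971,   0.        , 324.37295698],
       [  0.        , 568.34642971, 236.10076063],
       [  0.        ,   0.        ,   1.        ]]), 'extrinsics': array([[-0.74172483,  0.47499894, -0.47351905,  1.2177004 ],
       [ 0.67052035,  0.54168702, -0.50692962,  0.61646608],
       [ 0.01570809, -0.69350644, -0.72027916,  1.00400748],
       [ 0.        ,  0.        ,  0.        ,  1.        ]])}
{'K': array([[561.75013865,   0.        , 316.7858385 ],
       [  0.        , 561.75013865, 238.61240305],
       [  0.        ,   0.        ,   1.        ]]), 'extrinsics': array([[-1.44827666e-02, -9.98187323e-01,  5.84150547e-02,
         5.11435311e-01],
       [-9.99894957e-01,  1.44247511e-02, -1.41472990e-03,
        -1.25506454e-02],
       [ 5.69542820e-04, -5.84294078e-02, -9.98291380e-01,
         1.50667644e+00],
       [ 0.00000000e+00,  0.00000000e+00,  0.00000000e+00,
         1.00000000e+00]])}
```

View pics/scene0.png

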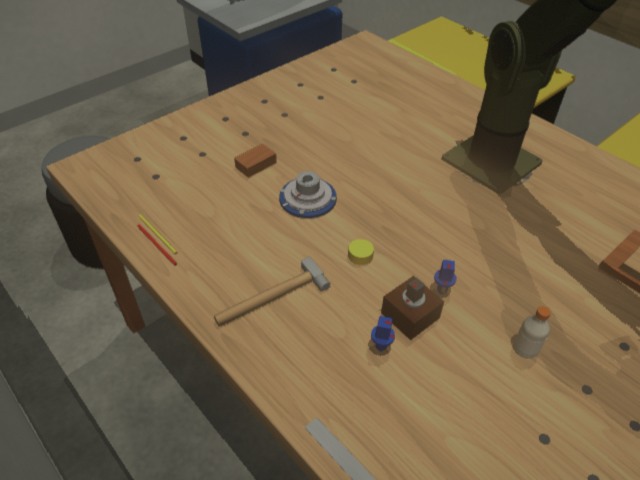

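View pics/top0.png

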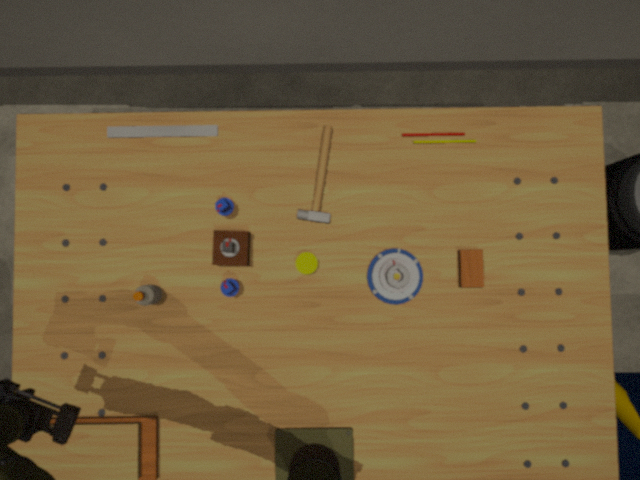

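The top view shows three shaft-like things: blue ones at (225,207) and (230,288), and a steel one in the dark stand at (229,248). The steel one in the stand fits the description. The hub is at (397,276). I'll confirm with an enlarged crop.

```bash
cat > h.py <<'E'
import numpy as np
def world(z,us,vs):
    K=z['K'];d=z['d'];E=z['extrinsics'];w=d[vs,us]
    P=np.stack([(us-K[0,2])/K[0,0]*w,(vs-K[1,2])/K[1,1]*w,w],-1)
    return P@E[:3,:3].T+E[:3,3]
def at_z(K,E,u,v,z):
    r=E[:3,:3]@np.array([(u-K[0,2])/K[0,0],(v-K[1,2])/K[1,1],1]); return E[:3,3]+r*(z-E[2,3])/r[2]
E
python3 - <<'E'
import numpy as np,cv2
from h import *
z=np.load('top0.npz')
def area(u0,u1,v0,v1,lo,hi,n):
    us,vs=[a.ravel() for a in np.meshgrid(np.arange(u0,u1),np.arange(v0,v1))]
    P=world(z,us,vs); m=(P[:,2]>lo)&(P[:,2]<hi); P=P[m]
    if len(P): print(n,len(P),P.mean(0),'mid',(P.min(0)+P.max(0))/2,'span',np.ptp(P,0))
area(205,260,225,272,.095,.125,'head'); area(205,260,225,272,.05,.075,'stand/collar')
area(360,435,240,312,.06,.08,'hub'); area(360,435,240,312,.005,.08,'flange')
area(205,245,190,225,.02,.3,'blue1'); area(205,245,274,302,.02,.3,'blue2'); area(130,165,280,310,.02,.3,'glue');area(290,335,200,228,.01,.3,'hammerhead');area(290,325,248,280,.01,.3,'tin')
p=z['p'];a=cv2.resize(p[185:305,180:280],None,fx=4,fy=4,interpolation=2);b=cv2.resize(p[240:310,360:435],None,fx=5,fy=5,interpolation=2)
c=np.zeros((480,775,3),np.uint8);c[:,:400]=a;c[:350,400:775]=b
cv2.imwrite('pics/crop1.png',cv2.convertScaleAbs(c[:,:,::-1],alpha=1.5))
E
```

```text
head 116 [0.57757202 0.20988628 0.10729346] mid [0.57812551 0.20974085 0.1053869 ] span [0.02553498 0.0249448  0.02020035]
stand/collar 1093 [0.57626345 0.20985091 0.05947192] mid [0.57666112 0.21109428 0.06256124] span [0.09180807 0.09192415 0.02476697]
hub 338 [ 0.49660548 -0.21946491  0.06798852] mid [ 0.4969411  -0.21960823  0.06800456] span [0.05633698 0.05954175 0.01516296]
flange 2509 [ 0.49697989 -0.2175576   0.02745334] mid [ 0.49818731 -0.22718467  0.04029543] span [0.18873852 0.19828723 0.07058122]
blue1 269 [0.68272869 0.22338369 0.06994344] mid [0.68543137 0.22678465 0.06997946] span [0.04788774 0.04650061 0.05941849]
blue2 275 [0.47510984 0.21047994 0.06956633] mid [0.47474072 0.21360979 0.0716924 ] span [0.04638588 0.04665481 0.05922432]
glue 452 [0.46011841 0.41584113 0.08600745] mid [0.45961826 0.42276645 0.07851621] span [0.05097134 0.04766058 0.11530943]
hammerhead 426 [ 0.66616485 -0.00764859  0.02238072] mid [ 0.67213347 -0.00536958  0.02187525] span [0.06026276 0.08542834 0.0231641 ]
tin 401 [0.53514559 0.0148682  0.02604983] mid [0.53155827 0.01483433 0.02357225] span [0.06390471 0.0583846  0.02668377]
```

View pics/crop1.png

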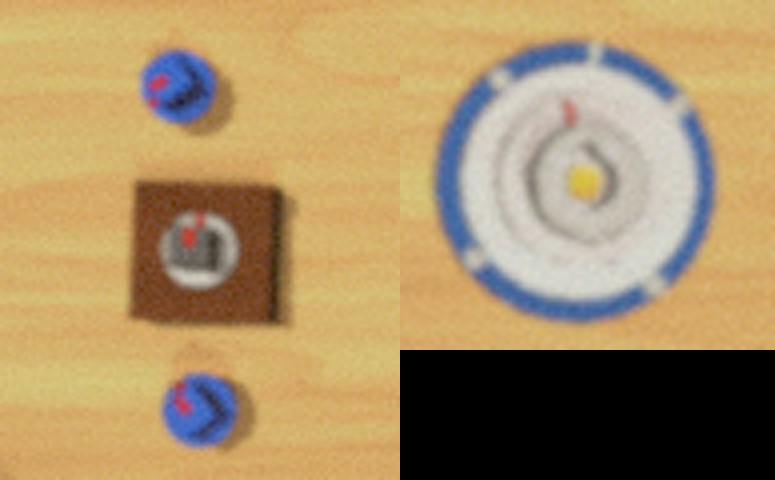

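The crop confirms it: the steel shaft in the dark stand has its dash up and slightly right, towards +x. The other two are blue look-alikes. The pulley's red dash is at about +x, leaning to +y. I'll move above the shaft next.

```bash
python3 -m jog '0 0 -4.4 -45.7 -21.5 0 100;0 0 -4.4 -45.7 -21.5 0 100;0 0 -4.4 -45.7 -21.5 0 100;0 0 -4.4 -45.7 -21.5 0 100;0 0 -4.4 -45.7 -21.5 0 100;0 0 -4.4 -45.7 -21.5 0 100;0 0 -4.4 -45.7 -21.5 0 100;0 0 -4.4 -45.7 -21.5 0 100;0 0 -4.4 -45.7 -21.5 0 100;0 0 -4.4 -45.7 -21.5 0 100'
cat > look.py <<'E'
import sys,cv2,numpy as np
from plant import env,cams
n=sys.argv[1]; s=env.observe(); m=cams.camera_model('wrist'); p,d=cams.read_camera('wrist')
np.savez(n+'.npz',p=p,d=d,**m); cv2.imwrite(f'pics/{n}.png',cv2.convertScaleAbs(p[:,:,::-1],alpha=1.4))
np.set_printoptions(precision=4,suppress=True); print(s['time'],s['eef_pos'],s['orientation'],s['joint_pos'],s['force'],s['grip_width'],m['extrinsics'],sep='\n')
E
```

```text
time: 1.1
eef_pos: [0.5746, 0.2115, 0.2524]
orientation: [[-1.0, -0.001, -0.001], [-0.001, 1.0, -0.0], [0.001, -0.0, -1.0]]
force: [0.8, 0.3, -0.8]
grip_width: 0.0884
```

```bash
python3 look.py w1
```

```text
1.1
[0.5746 0.2115 0.2524]
[[-1.     -0.0012 -0.0007]
 [-0.0012  1.     -0.0002]
 [ 0.0007 -0.0002 -1.    ]]
[-13.0576  39.3039 -20.4628  91.6968  16.3067  52.002   50.6852]
[ 0.7956  0.3292 -0.808 ]
0.08842433385293161
[[-0.0008  0.9622  0.2722  0.5044]
 [ 1.      0.0008 -0.      0.2122]
 [-0.0002  0.2722 -0.9622  0.3832]
 [ 0.      0.      0.      1.    ]]
```

View pics/w1.png

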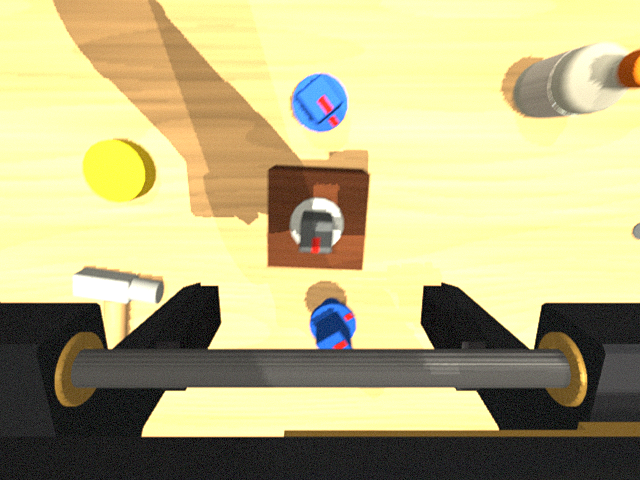

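The wrist view shows the shaft in the stand at about (317,230), with its dash towards +x (down in the picture). The blue look-alikes are at (320,102) and (332,325). Next I measure the head's pose.

Run:
```python
import numpy as np,cv2
from h import *
z=np.load('w1.npz')
us,vs=[a.ravel() for a in np.meshgrid(np.arange(275,360),np.arange(195,265))]
P=world(z,us,vs);C=z['p'][vs,us].astype(int)
for lo,hi,n in((.104,.118,'head'),(.064,.074,'collar')):
    m=(P[:,2]>lo)&(P[:,2]<hi);Q=P[m];print(n,m.sum(),Q.mean(0),np.median(Q[:,2]),cv2.minAreaRect((Q[:,:2]*1000).astype(np.float32)))
    r=m&(C[:,0]>150)&(C[:,1]<60);print(' red',r.sum(),P[r].mean(0), us[r].mean(),vs[r].mean())
K=z['K'];print(K)
m=(P[:,2]>.109)&(P[:,2]<.112);print([(u,v) for u,v in cv2.boxPoints(cv2.minAreaRect(np.stack([us[m],vs[m]],-1).astype(np.float32)))])
```

```text
head 1077 [0.57686216 0.20979222 0.1084996 ] 0.10855077394870455 ((577.4537353515625, 209.82081604003906), (25.87752342224121, 26.497623443603516), 87.03832244873047)
 red 26 [0.58726473 0.20827734 0.10917564] 315.46153846153845 247.46153846153845
collar 1008 [0.5701141  0.21001873 0.06672615] 0.06662483805642352 ((574.5536499023438, 209.84385681152344), (47.31510925292969, 41.03600311279297), 86.76353454589844)
 red 0 [nan nan nan] nan nan
[[365.87037236   0.         320.41943048]
 [  0.         365.87037236 240.83881553]
 [  0.           0.           1.        ]]
[(np.float32(298.86655), np.float32(247.5476)), (np.float32(304.2003), np.float32(217.67862)), (np.float32(336.1459), np.float32(223.38318)), (np.float32(330.81216), np.float32(253.25217))]<stdin>:8: RuntimeWarning: Mean of empty slice.
  ret = um.true_divide(
  ret = ret.dtype.type(ret / rcount)
```

```bash
python3 -m jog '0 0 0.6 -0.28 -0.17 4 100;0 0 0.6 -0.28 -0.17 8 100;0 0 0.6 -0.28 -0.17 12 100;0 0 0.6 -0.28 -0.17 14 100;0 0 0.6 -0.28 -0.17 15.5 100;0 0 0.6 -0.28 -0.17 16.5 100;0 0 0.6 -0.28 -0.17 16.5 100;0 0 0.6 -0.28 -0.17 16.5 45;0 0 0.6 -0.28 -0.17 16.5 30;0 0 0.6 -0.28 -0.17 16.5 20' 15
```

```text
time: 2.15
eef_pos: [0.5771, 0.2119, 0.0888]
orientation: [[-0.999, 0.051, 0.002], [0.051, 0.999, 0.001], [-0.002, 0.001, -1.0]]
force: [0.4, -0.3, -0.3]
grip_width: 0.0662
```

```bash
python3 -m jog '0 0 0 0 0 0 10;0 0 0 0 0 0 0;0 0 0 0 0 0 0;0 0 0 0 0 0 0;0 0 0 0 0 0 0' 50
```

```text
time: 2.65
eef_pos: [0.5764, 0.2107, 0.0877]
orientation: [[-0.999, 0.051, -0.0], [0.051, 0.999, -0.002], [0.0, -0.002, -1.0]]
force: [-0.5, -3.4, 2.1]
grip_width: 0.026
```

```bash
python3 -m jog '0 0 0 0 0 -1 0;0 0 0 0 0 -3 0;0 0 0 0 0 -6 0;0 0 0 0 0 -9 0;0 0 0 0 0 -12 0;0 0 0 0 0 -15 0;0 0 0 0 0 -16 0;0 0 0 0 0 -16 0' 50
```

```text
time: 3.45
eef_pos: [0.5769, 0.2121, 0.249]
orientation: [[-0.999, 0.051, 0.003], [0.051, 0.999, 0.001], [-0.002, 0.002, -1.0]]
force: [-0.1, -0.4, -4.3]
grip_width: 0.0258
```

```bash
python3 -m jog '0 0 0 1 -3 0 0;0 0 0 2 -8 0 0;0 0 0 3 -13 0 0;0 0 0 4 -18 0 0;0 0 0 5 -23 0 0;0 0 0 5.8 -28 0 0;0 0 0 5.8 -33 0 0;0 0 0 5.8 -38 0 0;0 0 0 5.8 -42 0 0;0 0 0 5.8 -43.5 0 0' 50;python3 -m jog '0 0 0 0 0 0 0;0 0 0 0 0 0 0';python3 look.py w2
```

```text
time: 4.45
eef_pos: [0.4934, -0.2262, 0.2454]
orientation: [[-0.998, 0.059, -0.005], [0.06, 0.998, -0.002], [0.004, -0.002, -1.0]]
force: [-0.2, -0.6, -4.2]
grip_width: 0.0253
time: 4.65
eef_pos: [0.4958, -0.2182, 0.2465]
orientation: [[-0.999, 0.05, -0.002], [0.05, 0.999, 0.002], [0.002, 0.002, -1.0]]
force: [0.8, 0.1, -2.9]
grip_width: 0.0258
4.65
[ 0.4958 -0.2182  0.2465]
[[-0.9987  0.0502 -0.0019]
 [ 0.0502  0.9987  0.0024]
 [ 0.002   0.0023 -1.    ]]
[ 32.9543  34.8358 -22.9021 104.0692  18.2046  44.8799  87.8056]
[ 0.8437  0.0686 -2.9165]
0.02583224583851501
[[ 0.0505  0.9613  0.2707  0.4258]
 [ 0.9987 -0.0492 -0.0115 -0.2142]
 [ 0.0022  0.2709 -0.9626  0.3774]
 [ 0.      0.      0.      1.    ]]
```

View pics/w2.png

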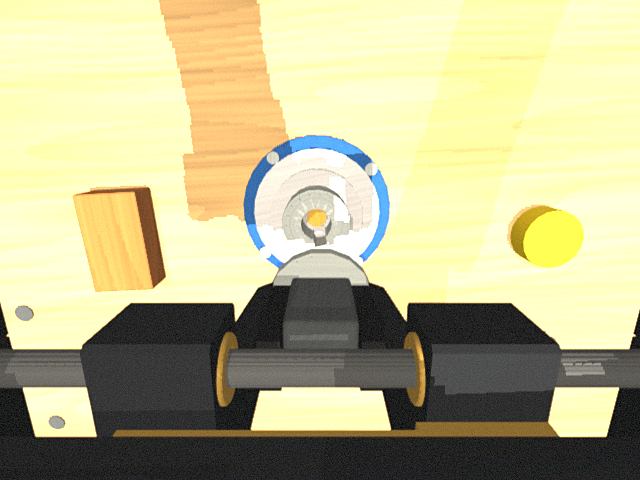

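The bore is at about (317,219), with a dark keyway slot at about (320,238) pointing towards +x. I'll enlarge this and measure the hub geometry.

Run:
```python
import numpy as np,cv2
from h import *
z=np.load('w2.npz');K,E=z['K'],z['extrinsics']
us,vs=[a.ravel() for a in np.meshgrid(np.arange(240,395),np.arange(130,270))]
P=world(z,us,vs)
m=(P[:,2]>.062)&(P[:,2]<.078)&(vs<255);Q=P[m];Q=Q[np.hypot(Q[:,0]-.497,Q[:,1]+.219)<.036]
print('hub',len(Q),np.median(Q,0),cv2.minEnclosingCircle((Q[:,:2]*1000).astype(np.float32)))
p=z['p']
# rectified top-down map of plane z=.07 : 0.25mm/px, +x up, +y left
N=400;g=np.full((N,N,3),0,np.uint8);T=np.linalg.inv(E);c=np.array([.497,-.219])
i,j=np.mgrid[0:N,0:N];W=np.stack([c[0]+(N/2-i)*.0002,c[1]+(N/2-j)*.0002,np.full((N,N),.07)],-1)@T[:3,:3].T+T[:3,3]
mu=(K[0,0]*W[...,0]/W[...,2]+K[0,2]).astype(np.float32);mv=(K[1,1]*W[...,1]/W[...,2]+K[1,2]).astype(np.float32)
r=cv2.remap(p,mu,mv,cv2.INTER_CUBIC)
a=cv2.resize(p[170:260,270:360],(400,400),interpolation=2)
cv2.imwrite('pics/c2.png',np.hstack([r,a])[:,:,::-1])
```

```text
hub 2665 [ 0.4917116  -0.22168123  0.06855201] ((496.74560546875, -221.2027587890625), 30.026065826416016)
```

View pics/c2.png

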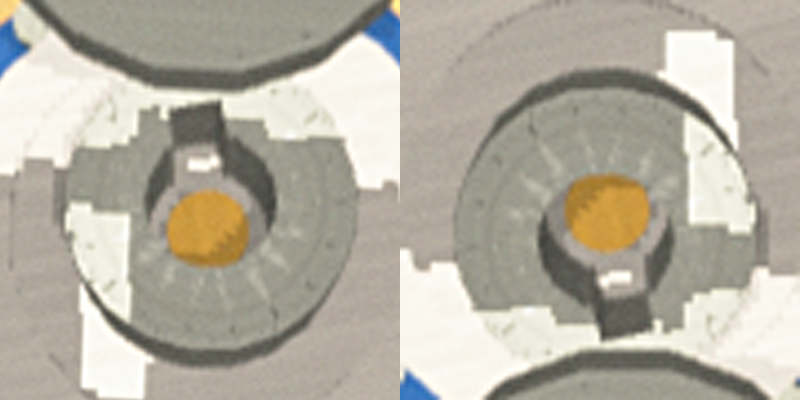

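Run:
```python
import numpy as np,cv2
from h import *
from scipy.optimize import least_squares
z=np.load('w2.npz')
us,vs=[a.ravel() for a in np.meshgrid(np.arange(265,380),np.arange(240,345))]
P=world(z,us,vs);P=P[z['d'][vs,us]>0]
m=(P[:,2]>.2)&(P[:,2]<.245)&(np.hypot(P[:,0]-.496,P[:,1]+.22)<.04);Q=P[m]
print(np.histogram(Q[:,2],bins=18))
zt=np.median(Q[Q[:,2]<.24,2]);C=Q[abs(Q[:,2]-zt)<.004]
print(zt,len(C),C.min(0),C.max(0),cv2.minEnclosingCircle((C[:,:2]*1000).astype(np.float32)))
# outer rim: per y bin, min x
b=np.round(C[:,1],3);R=np.array([[C[b==k,0].min(),k] for k in np.unique(b)]);print(R[::4])
f=least_squares(lambda q:np.hypot(R[:,0]-q[0],R[:,1]-q[1])-.024,[.496,-.22],loss='soft_l1',f_scale=.0005);print('collar',f.x,f.cost)
import math
us,vs=[a.ravel() for a in np.meshgrid(np.arange(280,365),np.arange(270,330))];P=world(z,us,vs);m=(P[:,2]>.255)&(P[:,2]<.3)&(z['d'][vs,us]>0);H=P[m];print('head',len(H),H.min(0),H.max(0),np.median(H[:,2]))
```

```text
(array([  10,   78,   83,   91,  329, 1518,  188,   73,   87,  134,  158,
        169,  156,  180,  177,  181,  178,  193]), array([0.21704837, 0.21860112, 0.22015387, 0.22170663, 0.22325938,
       0.22481213, 0.22636488, 0.22791764, 0.22947039, 0.23102314,
       0.23257589, 0.23412865, 0.2356814 , 0.23723415, 0.23878691,
       0.24033966, 0.24189241, 0.24344516, 0.24499792]))
0.22582367983356066 2214 [ 0.47317736 -0.23837875  0.22186792] [ 0.48986335 -0.19565877  0.22980927] ((487.56085205078125, -217.02015686035156), 21.387287139892578)
[[ 0.48500236 -0.238     ]
 [ 0.48027322 -0.234     ]
 [ 0.47671258 -0.23      ]
 [ 0.47502871 -0.226     ]
 [ 0.47401951 -0.222     ]
 [ 0.47341773 -0.218     ]
 [ 0.47354143 -0.214     ]
 [ 0.47422354 -0.21      ]
 [ 0.47640333 -0.206     ]
 [ 0.47903311 -0.202     ]
 [ 0.48314929 -0.198     ]]
collar [ 0.49731168 -0.21745613] 4.903108792987338e-07
head 1988 [ 0.48326489 -0.23172073  0.25503132] [ 0.49382379 -0.20103368  0.2694024 ] 0.26408393720040424
```

```bash
python3 -m jog '0 0 -1.2 0 -0.38 0 0;0 0 -2.4 0 -0.38 1 0;0 0 -2.4 0 -0.38 3 0;0 0 -2.4 0 -0.38 5 0;0 0 -2.4 0 -0.38 7 0;0 0 -2.4 0 -0.38 9 0;0 0 -2.4 0 -0.38 10 0;0 0 -2.4 0 -0.38 10 0;0 0 -2.4 0 -0.38 10 0' 50;python3 look.py w3
```

```text
time: 5.6
eef_pos: [0.4967, -0.2227, 0.1482]
orientation: [[-0.987, -0.159, 0.001], [-0.159, 0.987, 0.0], [-0.001, 0.0, -1.0]]
force: [0.1, 0.0, -3.3]
grip_width: 0.0259
5.6
[ 0.4967 -0.2227  0.1482]
[[-0.9873 -0.1591  0.0008]
 [-0.1591  0.9873  0.0003]
 [-0.0008  0.0002 -1.    ]]
[ 31.9207  43.34   -21.1137 108.792   27.1159  32.7701  92.102 ]
[ 0.1007  0.0273 -3.3356]
0.025864757744762795
[[-0.1588  0.9496  0.2701  0.4272]
 [ 0.9873  0.1527  0.0437 -0.2331]
 [ 0.0003  0.2736 -0.9618  0.2789]
 [ 0.      0.      0.      1.    ]]
```

```bash
python3 -m jog '0 0 0 0 0 0.3 0;0 0 0 0 0 0.6 0;0 0 0 0 0 0.9 0;0 0 0 0 0 1.2 0;0 0 0 0 0 1.5 0;0 0 0 0 0 1.5 0' 50
```

```text
time: 6.25
eef_pos: [0.4958, -0.2235, 0.1322]
orientation: [[-0.987, -0.158, -0.001], [-0.158, 0.987, 0.0], [0.001, 0.0, -1.0]]
force: [0.4, -0.8, -3.4]
grip_width: 0.0254
```

```bash
python3 -m jog '0 0 0 0 0 0.3 0;0 0 0 0 0 0.6 0;0 0 0 0 0 0.8 0;0 0 0 0 0 0.9 0;0 0 0 0 0 1.0 0;0 0 0 0 0 1.1 0;0 0 0 0 0 1.2 0;0 0 0 0 0 1.2 0' 50
```

```text
time: 7.05
eef_pos: [0.496, -0.2234, 0.1206]
orientation: [[-0.987, -0.158, -0.0], [-0.158, 0.987, 0.0], [0.0, 0.0, -1.0]]
force: [-0.2, 1.1, -3.8]
grip_width: 0.0256
```

```bash
python3 -m jog '0 0 0 0 0 0.1 0;0 0 0 0 0 0.2 0;0 0 0 0 0 0.3 0;0 0 0 0 0 0.4 0;0 0 0 0 0 0.5 0;0 0 0 0 0 0.5 0' 50
```

```text
time: 7.65
eef_pos: [0.496, -0.2234, 0.1155]
orientation: [[-0.987, -0.158, -0.0], [-0.158, 0.987, 0.0], [0.0, 0.0, -1.0]]
force: [-0.5, 1.5, -4.5]
grip_width: 0.0254
```

```bash
python3 -m jog '0 0 0 0 0 0.2 0;0 0 0 0 0 0.4 0;0 0 0 0 0 0.6 0;0 0 0 0 0 0.8 0;0 0 0 0 0 1.0 0;0 0 0 0 0 1.0 0' 60
```

```text
time: 8.25
eef_pos: [0.4961, -0.2234, 0.1058]
orientation: [[-0.987, -0.158, 0.0], [-0.158, 0.987, 0.0], [-0.0, 0.0, -1.0]]
force: [-2.0, 2.7, 2.9]
grip_width: 0.0256
```

```bash
python3 -m jog '0 0 0 0 0 0.2 0;0 0 0 0 0 0.4 0;0 0 0 0 0 0.5 0;0 0 0 0 0 0.6 0;0 0 0 0 0 0.7 0;0 0 0 0 0 0.7 0' 60; python3 -m jog '0 0 0 0 0 0.1 0;0 0 0 0 0 0.15 0;0 0 0 0 0 0.15 0'
```

```text
time: 8.85
eef_pos: [0.4962, -0.2233, 0.0993]
orientation: [[-0.987, -0.158, 0.0], [-0.158, 0.987, -0.0], [-0.0, -0.0, -1.0]]
force: [-2.8, 3.1, 9.7]
grip_width: 0.0253
time: 9.15
eef_pos: [0.4962, -0.2234, 0.098]
orientation: [[-0.987, -0.158, 0.001], [-0.158, 0.987, -0.0], [-0.0, -0.0, -1.0]]
force: [-3.2, 3.5, 10.5]
grip_width: 0.025
```

```bash
python3 -m jog '0 0 0 0 0 0.1 0;0 0 0 0 0 0.1 0;0 0 0 0 0 0.1 0' ; python3 -m jog '0 0 0 0 0 0.1 0;0 0 0 0 0 0.1 0;0 0 0 0 0 0.1 0'; python3 look.py w4
python3 - <<'E'
import numpy as np
from h import *
z=np.load('w4.npz')
us,vs=[a.ravel() for a in np.meshgrid(np.arange(200,440),np.arange(180,345))]
P=world(z,us,vs);r=np.hypot(P[:,0]-.4965,P[:,1]+.2225)
for lo,hi in((.018,.023),(.025,.029),(.034,.042)):
    q=P[(r>lo)&(r<hi),2];print(lo,len(q),np.percentile(q,[10,50,90]))
E
```

```text
time: 9.45
eef_pos: [0.4962, -0.2233, 0.0976]
orientation: [[-0.987, -0.158, 0.001], [-0.158, 0.987, -0.001], [-0.001, -0.001, -1.0]]
force: [-5.4, 4.0, 16.7]
grip_width: 0.0256
time: 9.75
eef_pos: [0.4962, -0.2233, 0.0976]
orientation: [[-0.987, -0.158, 0.001], [-0.158, 0.987, -0.001], [-0.001, -0.001, -1.0]]
force: [-6.4, 3.8, 26.0]
grip_width: 0.0258
9.75
[ 0.4962 -0.2233  0.0976]
[[-0.9874 -0.158   0.0011]
 [-0.158   0.9874 -0.0012]
 [-0.0009 -0.0013 -1.    ]]
[ 29.6629  47.8553 -17.3605 110.4     30.2379  26.159   89.3089]
[-6.4283  3.8046 26.048 ]
0.025807492871974896
[[-0.1577  0.9497  0.2704  0.4266]
 [ 0.9875  0.152   0.0419 -0.2335]
 [-0.0013  0.2737 -0.9618  0.2283]
 [ 0.      0.      0.      1.    ]]
0.018 3426 [0.07447255 0.08786411 0.12328613]
0.025 3400 [0.05242319 0.06897078 0.12275501]
0.034 6300 [0.03605494 0.03729184 0.16337348]
```

Run:
```python
import numpy as np,cv2
from plant import cams
from h import *
p,d=cams.read_camera('scene')
a=cv2.resize(p[140:230,260:355],None,fx=4,fy=4,interpolation=2)
w=np.load('w4.npz');b=cv2.resize(w['p'][170:350,220:420],None,fx=2,fy=2,interpolation=2)
c=np.zeros((360,780,3),np.uint8);c[:,:380]=a;c[:,380:]=b;cv2.imwrite('pics/fin.png',cv2.convertScaleAbs(c[:,:,::-1],alpha=1.3))
us,vs=[x.ravel() for x in np.meshgrid(np.arange(260,380),np.arange(200,320))]
P=world(w,us,vs);h=np.histogram(P[:,2],bins=np.arange(.03,.13,.002));print([(round(float(e),3),int(n)) for n,e in zip(*h) if n>150])
```

```text
[(0.034, 510), (0.036, 3083), (0.066, 623), (0.068, 1584), (0.074, 393), (0.076, 1623), (0.082, 174), (0.084, 207), (0.086, 218), (0.088, 241), (0.09, 242), (0.092, 240), (0.094, 250), (0.096, 270), (0.098, 258), (0.1, 271), (0.102, 310), (0.104, 298), (0.106, 313), (0.108, 308), (0.11, 308), (0.112, 251), (0.114, 208)]
```

View pics/fin.png

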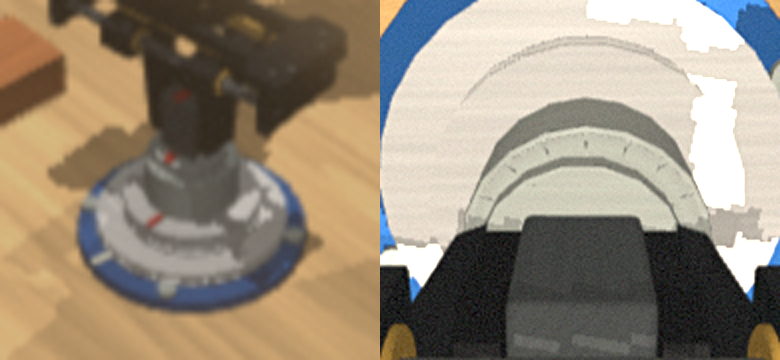

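The collar's top reads 8 mm above the hub face, so it is seated, and the red dashes on head, collar and pulley line up. I'll do one hold check and then hand in.

```bash
python3 -m jog '0 0 0 0 0 0 0;0 0 0 0 0 0 0;0 0 0 0 0 0 0;0 0 0 0 0 0 0;0 0 0 0 0 0 0' 60 && python3 -c "
from plant import env
print(env.job_done())"
```

```text
time: 10.35
eef_pos: [0.4962, -0.2233, 0.0976]
orientation: [[-0.987, -0.158, 0.001], [-0.158, 0.987, -0.001], [-0.001, -0.001, -1.0]]
force: [-6.8, 4.5, 25.1]
grip_width: 0.0257
the job is handed in; nothing more can be done
None
```

I lifted the steel shaft from its stand and turned its key about 12° to the keyway angle I saw in the wrist camera. I then pushed it into the hub against the ejector spring until it stopped. I handed in at 10.35 s, still gripping at 60 N and pressing down.

**Last checks:**
- **Hard stop:** the tool stayed at z = 0.0976 m while the force rose from about 10 N to 25–26 N. I had expected about 0.0977 m with the shaft fully home.
- **Seating:** the collar's top measured about 8 mm above the hub face, which is the collar's own height, so it sits on the hub.
- **Key:** it dropped in without any searching, and the red dashes on the head, collar and pulley line up.
- **Side load:** a side force of about 8 N remained, probably from 1–2 mm of camera calibration error.
- **Bystanders:** I did not touch the glue bottle, tin, hammer, offcut or blue look-alikes, and did not re-measure their positions afterwards.

No check failed or disagreed.

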